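# Take the collar off the bent bar

### The job

The steel bar on the stand has been knocked out of line and is due for replacement. Slide the grey collar along it and off its free end, feeling your way round the bend so that the bar is never pushed hard, then carry it over and set it down on the floor of the open beige bin (do not drop it in). Leave everything else where it is.

Things in the scene. Friction and masses are not known exactly. Their poses are not given: they have to be found in the camera images.
- holder: Galvanized steel stand, fixed. Origin: centre of the underside of its 140 (x) x 120 x 10 mm foot. On it an upright strip, 40 mm wide (x), 10 mm thick (y), centred on the origin, top 175 mm up, carries a level round bar, 20 mm in diameter, axis 160 mm up. The bar leaves the strip at y = -5 mm and runs straight along the stand's -y to a kink at y = -75 mm; its free end is near y = -204 mm.
- kink (a point): Point on the bar's axis where it is bent. The last 130 mm beyond it is straight and level but turned to one side of the stand's -y by an unmeasured angle of 4 to 11.5 degrees, so the free end is 9 to 26 mm off line. The bar is stiff and does not give way; more than 20 N on it, from collar or robot, counts as pushing it hard. Axes as the stand's.
- collar: Hard grey plastic block, 46 x 46 mm and 32 mm long, with a round 24 mm hole along its length, sides upright at the start; 50 to 100 g; loose on the bar's straight inner part (2 mm play; it hangs with its centre 2 mm below the bar's axis). Origin: its centre; its y is the hole's axis. Past the kink it must be shifted sideways and turned a little with the bar. It is clear of the end when 225 mm from the stand's origin along -y.
- bin: Beige plastic bin, open on top, fixed to the shelf. Origin: centre of its underside. 180 mm along its x, 210 mm along its y, 85 mm high, walls and floor 5 mm thick. Its hinged flap, on the rim at +x, stands open, upright or leaning a little outward, about 185 mm above that rim.
- pump_bottle: White pump bottle with its head locked down, 72 mm in diameter, 180 mm high; origin under its centre. Leave alone.
- mug: White ceramic mug of plastic scrapers, 80 mm in diameter, about 175 mm high with the scrapers; origin under its centre. Leave alone.
- grout_brush: Yellow long-handled grout brush lying flat along its y, 350 mm long, 32 mm wide, 30 mm high; origin under it. Leave alone.
- spare_washer: Grey plastic washer lying flat, 60 mm in diameter, 12 mm high; origin under its centre. Leave alone.
- jar: White jar, 84 mm in diameter, 110 mm high; origin under its centre. Leave alone.
- soap_box: Small carton, 95 x 65 x 45 mm; origin under its centre. Leave alone.
- spray_can: Slim metal can, 56 mm in diameter, 170 mm high; origin under its centre. Leave alone.
Things that resemble listed ones, but are neither listed nor needed, are in the scene too. What is meant by the collar is not pink or red, and is the larger of those in its own colour.

How it is judged:
By the outcome, as a careful person would: the job done as asked, in the order asked, and still so for the second after the job is handed in, with the robot touching nothing.
It also fails if it takes over 69 s, if anything falls off the work surface, if the arm or the gripper's body presses on something with over 40 N, if the wrist force passes 120 N, or if a joint passes its speed limit or range.

### The arm

A 6-joint arm with a two-finger parallel gripper is mounted at the origin on the work surface. World frame = base frame: x ahead of the robot, y to its left, z up, the work surface at z = 0. Lengths are in m, angles in rad, forces in N, time in s.
With the tool pointing down it reaches from about 0.225 to 0.725 m from the base axis. Payload 3.1 kg.
Tool frame: the origin (TCP) lies on the centre line of the jaws, within the pads' length; the fingertips stand 25 mm ahead of it and the grasp point (between the pads) lies 6 mm ahead of it; z points along the fingers, y is the direction in which the jaws open and shut (so a half turn about z gives the same grasp; the last joint's range is limited). The gripper opens to 85 mm and grips with 20 to 120 N. Pads are 22 mm wide; open, the fingers measure 114 mm over their backs; the gripper's body (76 mm by 85 mm) begins 54 mm behind the grasp point. The pads swing forward as they close: fully open they stand 13 mm farther back than shut.
Start: joints at [1.047, 0.048, 0.099, 1.622, 0, 1.443], TCP at [0.202, 0.484, 0.226] pointing down, gripper open.
Joint ranges: [-2.91, 2.91], [-0.99, 1.94], [-1.21, 1.42], [-2.12, 2.29], [-1.49, 1.47], [-3.14, 3.14]. Speed limits (rad/s): [2.79, 2.79, 3.14, 3.14, 3.14, 3.14].

### API

Orientations are given as a 3x3 rotation matrix whose columns are the frame's x, y, z axes.
In Python, from rig import bot gives the robot as it stands. The module is installed in compiled form; this text tells all that it offers. Calls block until the motion is done:
- bot.move_to(position, orientation): joint-space move of the TCP to a pose.
- bot.move_l(position, rate=0.15, frame=None): straight line of the TCP; frame=None keeps the orientation; rate is the mean speed in m/s.
- bot.move_joints(angles): joint-space move.
- bot.gripper_to(opening, squeeze=None): opening from 0.0 (shut) to 1.0 (fully open); squeeze is the grip in N (None keeps the last); returns when the fingers have stopped.
- bot.pause(seconds).
- bot.solve_ik(position, orientation): joint angles nearest the present ones, or None.
- bot.read_camera(name): name is "scene" or "side" or "wrist"; returns (picture, depth): 420x560x3 uint8, red, green, blue; 420x560 float32, m along the optical axis (not along the pixel's ray), 0 where there is no reading.
- bot.camera_info(name): a dict with "fx", "fy", "cx", "cy" (pixels), "eye" and "orientation" of the camera in the world. Camera axes: x right, y down, z forward; pixel columns grow to the right and rows downward; lengths in m; the calibration is good to about 2 mm. A picture is of the moment at which its call begins: read the wrist's pose just before it. camera_info takes no time and is no camera call; for the wrist camera it gives the pose at the moment of the call.
A pose or a line that the arm cannot do raises bot.PlanningError and nothing moves.
- bot.hand_in(): hands the job in, once; it reports no verdict.
Readings, each from a call of its own:
- bot.get_time_s(): time.
- bot.get_joints(): joint angles.
- bot.get_joint_vel(): joint speeds.
- bot.get_effort(): joint torques, N m.
- bot.get_tool_pos(): TCP position.
- bot.get_tcp_rot(): TCP orientation.
- bot.get_wrist_force(): force on the tool from outside, world axes, zero at the start.
- bot.get_wrist_torque(): the same for the moment, N m.
- bot.get_opening(): opening from 0.0 (shut) to 1.0 (fully open).
Only numpy, scipy, OpenCV 4.12 (cv2) and the standard library are available. Lean on these libraries where they do the work, as an engineer would, in place of code of your own. Each camera call takes 0.05 s, during which the arm holds its last target.

## Working session

There is one attempt and no reset: what is moved stays moved. The work goes in short steps, each a Python script; the robot and the scene stay as the last script left them, time stands still between calls to the robot, and variables do not carry over. Pictures are saved under pics/ and viewed, and the job is handed in when it is done.

```bash
mkdir -p pics
cat > h.py <<'E'
import numpy as np, cv2
from rig import bot
def snap(n,tag):
    ci=bot.camera_info(n); p,d=bot.read_camera(n)
    cv2.imwrite(f'pics/{tag}.png',p[:,:,::-1]); np.savez(f'pics/{tag}.npz',p=p,d=d,K=np.array([ci['fx'],ci['fy'],ci['cx'],ci['cy']]),eye=ci['eye'],R=ci['orientation'])
def cloud(tag):
    z=np.load(f'pics/{tag}.npz'); d=z['d']; fx,fy,cx,cy=z['K']
    v,u=np.mgrid[:d.shape[0],:d.shape[1]]
    P=np.stack([(u-cx)/fx*d,(v-cy)/fy*d,d],-1)@np.array(z['R']).T+z['eye']
    P[d==0]=np.nan
    return P,z['p']
E
python3 - <<'E'
from h import *
for n in ['scene','side','wrist']:
    snap(n,n+'0'); ci=bot.camera_info(n); print(n,ci)
print(bot.get_time_s(),bot.get_tcp_rot())
E
```

```text
scene {'fx': 430.65021132786944, 'fy': 430.65021132786944, 'cx': 270.14932425004224, 'cy': 210.9198746325226, 'eye': array([1.47466157, 0.14233845, 0.96687711]), 'orientation': array([[-0.00428806,  0.68600742, -0.72758191],
       [ 0.99979017, -0.01163299, -0.01686062],
       [-0.02003047, -0.72750154, -0.68581359]])}
side {'fx': 434.0632263027408, 'fy': 434.0632263027408, 'cx': 279.9214525571844, 'cy': 209.79216889192725, 'eye': array([0.36497907, 0.86262934, 0.61068009]), 'orientation': array([[-0.96054731, -0.13023671,  0.2457382 ],
       [-0.27760356,  0.50262229, -0.81872285],
       [-0.01688573, -0.85463983, -0.51894666]])}
wrist {'fx': 364.4134081176132, 'fy': 364.4134081176132, 'cx': 282.22433917496556, 'cy': 216.9489632976233, 'eye': array([0.14211659, 0.50871482, 0.37262332]), 'orientation': array([[ 0.38475297,  0.89107445,  0.24073111],
       [ 0.92301835, -0.37100996, -0.10192515],
       [-0.00150926,  0.26141524, -0.96522526]])}
0.15 [[-9.22674253e-01  3.85579285e-01 -9.15102925e-04]
 [ 3.85580305e-01  9.22672883e-01 -1.60601842e-03]
 [ 2.25093220e-04 -1.83467751e-03 -9.99998292e-01]]
```

View pics/scene0.png

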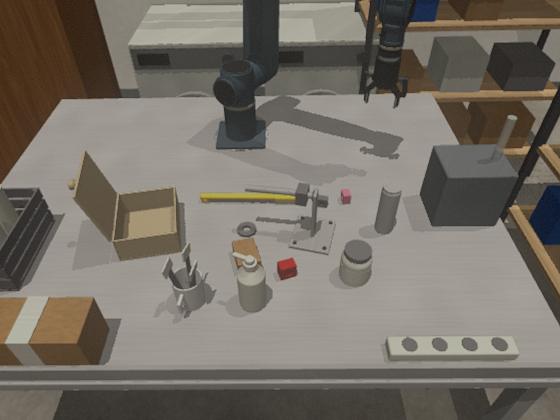

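View pics/side0.png

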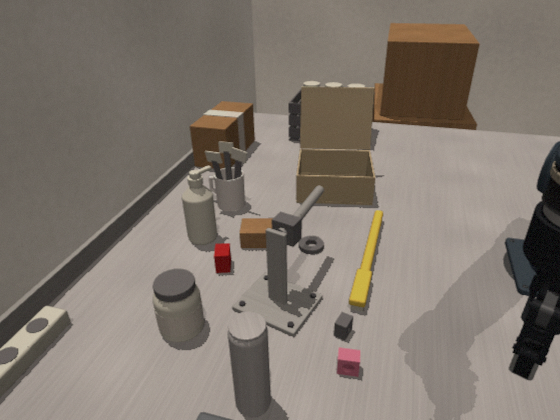

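View pics/wrist0.png

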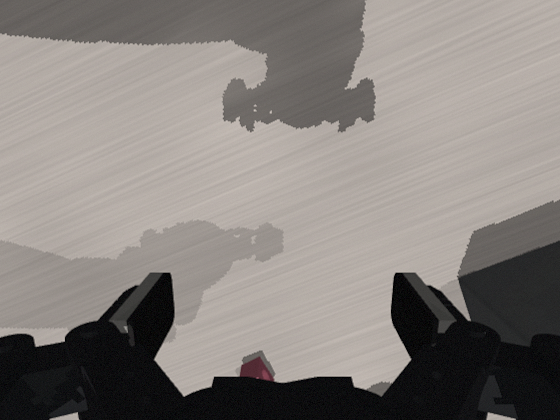

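The scene view shows the stand at about (315,215). Its bar runs left to about (247,188), with the collar at about (303,195) next to the strip. The bin is at (148,222), with its flap on the left side. Next I'll fit the geometry from the depth clouds.

Run:
```python
from h import *
for t in ['scene0','side0']:
    P,p=cloud(t)
    z=P[...,2]
    m=(z>0.125)&(z<0.2)&(P[...,0]>0.3)&(P[...,0]<0.85)&(P[...,1]>-0.15)&(P[...,1]<0.5)
    v,u=np.nonzero(m)
    n,l,s,c=cv2.connectedComponentsWithStats(m.astype(np.uint8))
    for i in range(1,n):
        if s[i,4]>15:
            q=P[l==i]; print(t,s[i],q.min(0).round(3),q.max(0).round(3))
    im=cv2.imread(f'pics/{t}.png')
    if t=='scene0': cr=im[160:270,180:380]
    else: cr=im[170:340,210:380]
    cv2.imwrite(f'pics/{t}c.png',cv2.resize(cr,None,fx=4,fy=4,interpolation=cv2.INTER_CUBIC)[:600,:800])
```

```text
scene0 [381 181  21  24 409] [0.506 0.443 0.125] [0.562 0.496 0.175]
scene0 [245 182  74  28 772] [0.513 0.049 0.126] [0.58  0.26  0.187]
scene0 [182 241   9  22 129] [ 0.733 -0.095  0.125] [ 0.782 -0.081  0.174]
scene0 [232 251  33  33 566] [0.777 0.031 0.125] [0.836 0.107 0.183]
scene0 [162 257  12  22 165] [ 0.787 -0.134  0.125] [ 0.832 -0.118  0.173]
scene0 [189 259   9  22  94] [ 0.794 -0.069  0.125] [ 0.842 -0.055  0.173]
side0 [204 141  43  28 597] [ 0.735 -0.138  0.125] [ 0.842 -0.055  0.174]
side0 [182 165  29  36 598] [0.772 0.033 0.125] [0.834 0.106 0.182]
side0 [ 265  185   59   73 1567] [0.511 0.047 0.125] [0.579 0.259 0.184]
side0 [ 227  311   41   53 1787] [0.506 0.443 0.125] [0.56  0.498 0.174]
```

View pics/scene0c.png

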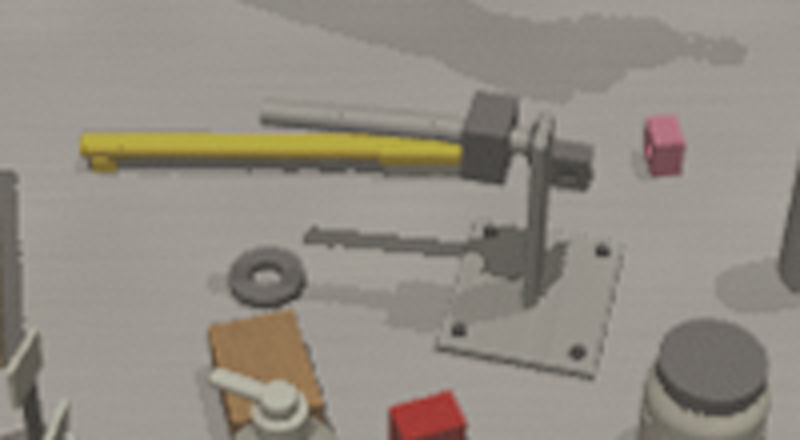

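View pics/side0c.png

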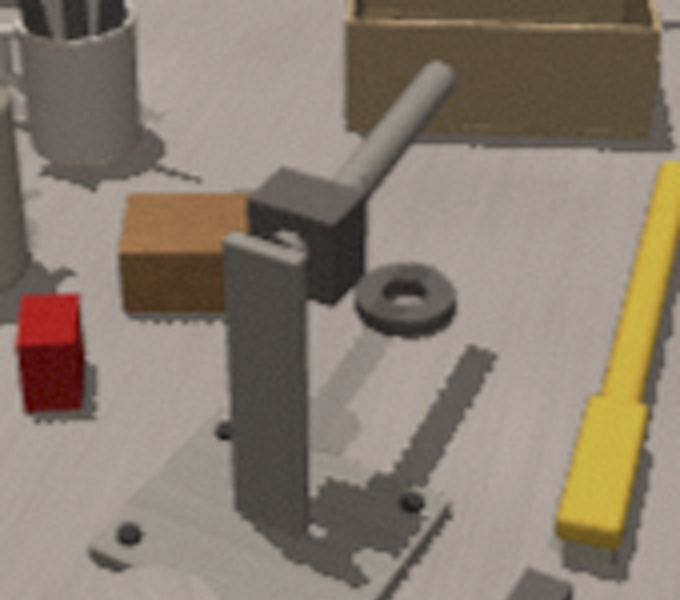

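Run:
```python
from h import *
from scipy.optimize import least_squares
def bx(t,x0,x1,y0,y1,z0,z1):
    P,p=cloud(t)
    m=(P[...,0]>x0)&(P[...,0]<x1)&(P[...,1]>y0)&(P[...,1]<y1)&(P[...,2]>z0)&(P[...,2]<z1)
    return P[m]
for t in ['scene0','side0']:
    q=bx(t,0.48,0.62,0.03,0.28,0.14,0.2)
    for y in np.arange(0.045,0.27,0.01):
        r=q[abs(q[:,1]-y)<0.005]
        if len(r): print(t,round(y,3),len(r),r[:,0].min().round(4),r[:,0].max().round(4),r[:,2].max().round(4))
    f=bx(t,0.45,0.7,0.1,0.4,0.006,0.014)
    (c,s,a)=cv2.minAreaRect((f[:,:2]*1000).astype(np.float32)); print('foot',c,s,a,len(f))
    b=bx(t,0.35,0.75,-0.45,-0.1,0.075,0.1); 
    (c,s,a)=cv2.minAreaRect((b[:,:2]*1000).astype(np.float32)); print('bin',c,s,a,len(b))
    b=bx(t,0.35,0.75,-0.55,-0.1,0.2,0.4); print('flap',b.min(0),b.max(0),len(b))
    for a in (0.24,0.26):
        b=bx(t,0.35,0.75,-0.55,-0.1,a,a+.01); print(a,b.min(0),b.max(0))
    b=bx(t,0.35,0.75,-0.45,-0.1,0.002,0.02); print('floor',np.median(b,0))
```

```text
scene0 0.045 6 0.5163 0.5281 0.1678
scene0 0.055 20 0.5127 0.5317 0.1718
scene0 0.065 26 0.5183 0.534 0.172
scene0 0.075 22 0.5177 0.5339 0.1719
scene0 0.085 21 0.5186 0.5348 0.1737
scene0 0.095 26 0.5228 0.5364 0.172
scene0 0.105 21 0.526 0.5377 0.1725
scene0 0.115 28 0.5212 0.5401 0.1723
scene0 0.125 19 0.5273 0.5419 0.1734
scene0 0.135 28 0.5285 0.5415 0.1728
scene0 0.145 21 0.5263 0.5455 0.171
scene0 0.155 27 0.5275 0.5463 0.1724
scene0 0.165 21 0.5319 0.5472 0.1722
scene0 0.175 28 0.5324 0.5507 0.1717
scene0 0.185 23 0.5341 0.5518 0.1733
scene0 0.195 49 0.5383 0.5683 0.1836
scene0 0.205 83 0.5207 0.5717 0.1848
scene0 0.215 76 0.52 0.5763 0.1843
scene0 0.225 66 0.5256 0.5769 0.1842
scene0 0.235 35 0.5318 0.5719 0.1865
scene0 0.245 52 0.5448 0.58 0.1783
scene0 0.255 37 0.5384 0.577 0.1775
foot (573.8712158203125, 233.59829711914062) (237.3264923095703, 267.0052795410156) 1.938894271850586 1174
bin (536.0037231445312, -257.80133056640625) (218.4035186767578, 187.83624267578125) 10.441751480102539 753
flap [ 0.45659    -0.43005256  0.20001886] [ 0.6655213  -0.35332433  0.2621747 ] 9
[... 803 characters left out ...]
0.1837
side0 0.215 128 0.5241 0.5759 0.1836
side0 0.225 250 0.527 0.5757 0.1844
side0 0.235 131 0.5304 0.5641 0.1828
side0 0.245 97 0.5403 0.5787 0.1781
side0 0.255 304 0.5392 0.5762 0.1781
foot (588.3767700195312, 268.8936462402344) (223.00062561035156, 244.64584350585938) 0.03669380769133568 2572
bin (537.8696899414062, -258.6031494140625) (210.34054565429688, 195.96458435058594) 11.093877792358398 1053
flap [ 0.45608664 -0.41090569  0.20001242] [ 0.66370414 -0.35310289  0.26218708] 1621
0.24 [ 0.45861291 -0.40980475  0.24005924] [ 0.66308734 -0.36249452  0.24995266]
0.26 [ 0.46058484 -0.41090569  0.26000155] [ 0.66203572 -0.36723854  0.26218708]
floor [ 0.52204865 -0.21604773  0.00317129]
```

The side crop shows the collar hard up near the strip, with the bar kinking beyond it. I'll look from above with the wrist camera to get better angles.

Run:
```python
from h import *
for sgn in (1,-1):
    R=np.array([[0,sgn,0],[sgn,0,0],[0,0,-1.]])
    for p in ([.54,.13,.37],[.55,.21,.16],[.53,.0,.16],[.54,-.24,.05]): print(sgn,p,bot.solve_ik(p,R))
R=np.array([[0,1,0],[1,0,0],[0,0,-1.]])
bot.move_to([.54,.13,.37],R)
snap('wrist','w1'); print(bot.get_time_s(),bot.get_tool_pos())
im=cv2.imread('pics/w1.png'); cv2.imwrite('pics/w1c.png',cv2.resize(im[0:300,130:430],None,fx=2,fy=2,interpolation=cv2.INTER_CUBIC))
```

```text
1 [0.54, 0.13, 0.37] [0.1155044  0.23251947 0.60113556 1.93941242 0.         1.68630073]
1 [0.55, 0.21, 0.16] [0.2508539  0.20907592 0.1457299  1.50745031 0.         1.82165022]
1 [0.53, 0.0, 0.16] [-0.12656404  0.05577816 -0.02314036  1.49187781  0.          1.44423229]
1 [0.54, -0.24, 0.05] [-0.53167867  0.25028689 -0.02597459  1.29453485  0.          1.03911766]
-1 [0.54, 0.13, 0.37] [ 0.1155044   0.23251947  0.60113556  1.93941242  0.         -1.45529193]
-1 [0.55, 0.21, 0.16] [ 0.2508539   0.20907592  0.1457299   1.50745031  0.         -1.31994243]
-1 [0.53, 0.0, 0.16] [-0.12656404  0.05577816 -0.02314036  1.49187781  0.         -1.69736036]
-1 [0.54, -0.24, 0.05] [-0.53167867  0.25028689 -0.02597459  1.29453485  0.         -2.10247499]
2.05 [0.53955174 0.13109264 0.36975417]
```

View pics/w1c.png

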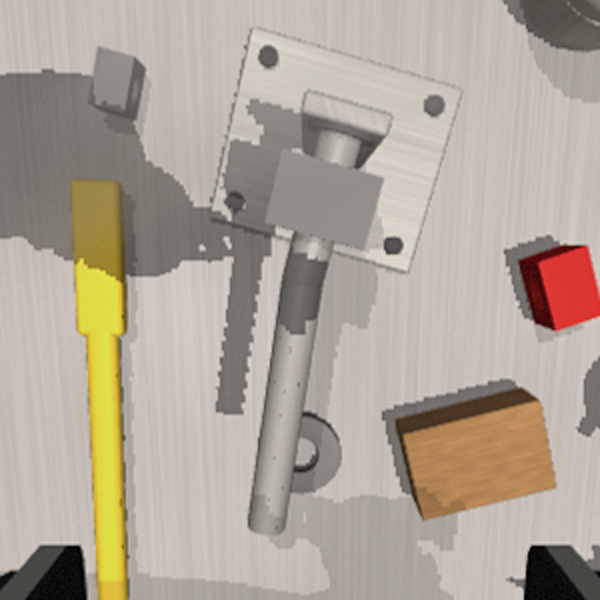

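The wrist view shows the foot corners at crop pixels (250,28), (462,88), (408,271) and (212,217), so the stand is yawed about 15°. The bar's outer part runs from about (310,250) to (267,530). I'll measure these.

```bash
cat > fit.py <<'E'
from h import *
z=np.load('pics/w1.npz'); K=z['K'];R=np.array(z['R']);eye=z['eye']
def ray(u,v,h):
    d=R@np.array([(u-K[2])/K[0],(v-K[3])/K[1],1]); return eye+d*(h-eye[2])/d[2]
c=[ray(130+a/2-.25,b/2-.25,0.010)[:2] for a,b in [(250,28),(462,88),(408,271),(212,217)]]
c=np.array(c); print('foot corners',c.round(4),'ctr',c.mean(0).round(4))
for i in range(4):
    e=c[(i+1)%4]-c[i]; print(np.linalg.norm(e).round(4),np.degrees(np.arctan2(e[1],e[0])).round(2))
P,p=cloud('w1')
def sel(z0,z1,y0,y1):
    m=(P[...,2]>z0)&(P[...,2]<z1)&(P[...,1]>y0)&(P[...,1]<y1)&(P[...,0]>.48)&(P[...,0]<.62); return m
q=P[sel(.178,.2,.17,.27)]; (cc,s,a)=cv2.minAreaRect((q[:,:2]*1000).astype(np.float32)); print('collar top',cc,s,a,np.median(q[:,2]))
# refined outer bar: edges per row from depth
m=sel(.15,.178,.03,.19)
v,u=np.nonzero(m)
mid=[]
for r in np.unique(v):
    uu=u[v==r]
    if len(uu)>8: mid.append(ray((uu.min()+uu.max())/2,r,.162)[:2])
mid=np.array(mid); print(len(mid), mid[:3].round(4),mid[-3:].round(4))
vx,vy,x0,y0=cv2.fitLine((mid[3:-6]*1000).astype(np.float32),cv2.DIST_HUBER,0,.01,.01).ravel()
print('outer dir',vx,vy,'pt',x0,y0,'yaw of -y dir', np.degrees(np.arctan2(vy,vx)))
pts=P[m]; print('bar zmax',np.percentile(pts[:,2],95), 'tip y',pts[:,1].min())
g=P[sel(-.02,.02,.0,.1)]; print('table z',np.median(g[:,2]))
E
python3 fit.py
```

```text
foot corners [[0.5053 0.3226]
 [0.6402 0.2884]
 [0.6102 0.1741]
 [0.478  0.209 ]] ctr [0.5584 0.2485]
0.1392 -14.23
0.1182 -104.71
0.1368 165.22
0.1169 76.48
collar top (548.5805053710938, 212.35324096679688) (32.01307678222656, 46.007408142089844) 75.16471099853516 0.18052524178405055
141 [[0.5424 0.1891]
 [0.5424 0.1882]
 [0.5419 0.1873]] [[0.5204 0.0488]
 [0.5215 0.0476]
 [0.522  0.0465]]
outer dir 0.1496131 0.9887446 pt 530.6425 120.42774 yaw of -y dir 81.39549
bar zmax 0.16987694917415258 tip y 0.04700468421329654
table z -0.00040741762183704733
```

The fits agree: stand origin (0.558, 0.2485), yaw −14.8°, kink (0.539, 0.176), bend about 6.3°, free end (0.520, 0.0475). Next is the grasp.

```bash
cat >> h.py <<'E'
KX=np.array([.5391,.1760]); d1=np.array([-.2554,-.9668]); d2=np.array([-.1496,-.9887])
def Rd(d):  # tool x = -d (horizontal), z down
    d=d/np.linalg.norm(d); x=np.array([-d[0],-d[1],0]); z=np.array([0,0,-1.]); y=np.cross(z,x)
    return np.stack([x,y,z],1)
def bar(s):  # s from kink
    return KX+(d1 if s<0 else d2)*s
def pose(s):
    ss=np.linspace(s-.016,s+.016,33); B=np.array([bar(a) for a in ss])
    return B.mean(0), B[-1]-B[0]
def st():
    return bot.get_time_s(),np.array(bot.get_tool_pos()).round(4),np.array(bot.get_wrist_force()).round(2),np.array(bot.get_wrist_torque()).round(3)
E
python3 - <<'E'
from h import *
R=Rd(d1); c=np.array([.5486,.2124])
bot.move_to([*c,.24],R); bot.pause(.3); print(st())
bot.gripper_to(.8,25)
e=np.array([*c,.24])-bot.get_tool_pos(); print(e)
bot.move_l(np.array([*c,.1715])+e,rate=.08); bot.pause(.3); print(st())
print(bot.get_tcp_rot())
snap('wrist','w2'); snap('side','s2')
E
```

```text
(3.0167, array([0.5496, 0.2119, 0.242 ]), array([-0.29, -0.24,  0.93]), array([-0.017, -0.022, -0.003]))
[-9.34526070e-05  1.41688820e-04 -5.15458988e-05]
(4.6417, array([0.5488, 0.2126, 0.172 ]), array([0.21, 0.51, 0.88]), array([-0.057,  0.014, -0.049]))
[[ 2.55389655e-01  9.66837739e-01  9.54179096e-04]
 [ 9.66838089e-01 -2.55389992e-01  2.47352188e-04]
 [ 4.82837222e-04  8.59365504e-04 -9.99999514e-01]]
```

View pics/w2.png

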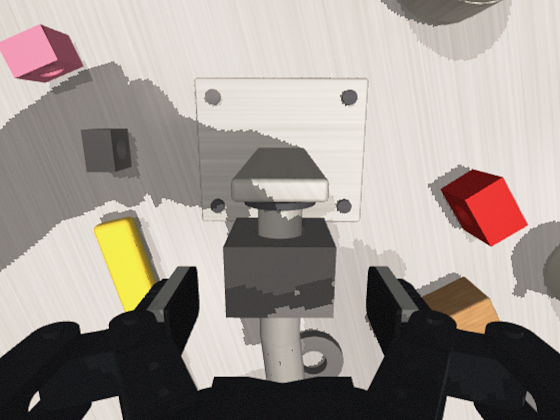

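View pics/s2.png

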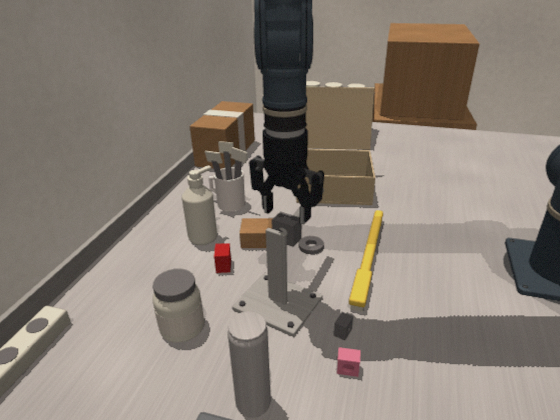

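The collar (columns 224–335) sits centred between the jaws (197–367). Closing the gripper now.

Run:
```python
from h import *
b=st(); print(b)
bot.gripper_to(0.0,30); bot.pause(.2); print(st(),bot.get_opening())
p=np.array(bot.get_tool_pos())
for k in range(4):
    bot.move_l(p+[0,0,.0006*(k+1)],rate=.02); bot.pause(.1); print(st())
snap('wrist','w3')
```

```text
(4.7417, array([0.5486, 0.2126, 0.1717]), array([ 0.38,  0.1 , -0.57]), array([-0.008,  0.015,  0.025]))
(5.3, array([0.5481, 0.2127, 0.1718]), array([-2.73,  0.09,  4.26]), array([0.086, 0.706, 0.029])) 0.5109748775535911
(5.65, array([0.5484, 0.2126, 0.1722]), array([-0.85,  0.46,  1.1 ]), array([ 0.025,  0.088, -0.022]))
(6.0, array([0.5481, 0.2126, 0.1726]), array([-1.25, -0.55, -0.97]), array([ 0.031,  0.025, -0.033]))
(6.35, array([0.5482, 0.2127, 0.1737]), array([-1.23,  0.26, -0.3 ]), array([ 0.065, -0.01 ,  0.041]))
(6.7, array([0.5481, 0.2127, 0.1743]), array([ 0.81, -0.24, -1.48]), array([-0.015,  0.012, -0.004]))
```

View pics/w3.png

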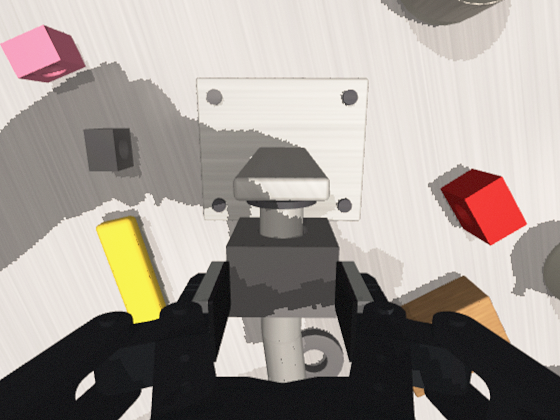

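The grasp is good: there is no residual load, and the bar (262–304) is centred in the collar (227–338). Now I'll slide it with force-guided correction.

```bash
cat > slide.py <<'E'
from h import *
import sys,json
s0,s1,o,oz=map(float,sys.argv[1:5]); step=.005
def F(n=4):
    a=[];t=[]
    for _ in range(n): a.append(bot.get_wrist_force());t.append(bot.get_wrist_torque());bot.pause(.01)
    return np.mean(a,0),np.mean(t,0)
s=s0
while s<s1-1e-6:
    s=min(s+step,s1)
    p,d=pose(s); d=d/np.linalg.norm(d); n=np.array([d[1],-d[0]])
    bot.move_l([*(p+n*o),.1740+oz],rate=.03,frame=Rd(d)); f,t=F()
    fl=f[:2]@n; fa=f[:2]@d; fz=f[2]+.8
    print(f't{bot.get_time_s():.1f} s{s*1000:.0f} lat{fl:.1f} ax{fa:.1f} z{fz:.1f} tq{t.round(2)} o{o*1e3:.2f} oz{oz*1e3:.2f}',(np.array(bot.get_tool_pos())*1e3).round(1))
    if abs(fl)>1.5: o+=np.clip(.0001*fl,-.0006,.0006)
    if abs(fz)>2: oz+=np.clip(.0001*fz,-.0005,.0005)
    if np.linalg.norm(f)>9: print('STOP'); break
E
python3 slide.py -.0378 -.0128 0 0
```

```text
t7.1 s-33 lat0.1 ax0.1 z-0.2 tq[-0.01  0.01 -0.02] o0.00 oz0.00 [547.5 207.5 174. ]
t7.5 s-28 lat0.3 ax-0.0 z-0.1 tq[ 0.01  0.01 -0.  ] o0.00 oz0.00 [546.2 202.8 174. ]
t7.8 s-23 lat0.1 ax0.2 z-0.2 tq[0.01 0.02 0.01] o0.00 oz0.00 [544.9 197.9 174. ]
t8.2 s-18 lat-0.4 ax-0.3 z-0.4 tq[0.01 0.01 0.01] o0.00 oz0.00 [543.6 193.1 174. ]
t8.5 s-13 lat-0.2 ax-0.2 z0.2 tq[-0.01  0.02  0.02] o0.00 oz0.00 [542.4 188.2 174. ]
```

No contact so far. On round the bend.

```bash
python3 slide.py -.0128 .03 0 0 && python3 -c "
from h import *
snap('wrist','w4')"
```

```text
t8.8 s-8 lat0.0 ax-0.4 z0.0 tq[ 0.01 -0.01 -0.01] o0.00 oz0.00 [541.2 183.4 174. ]
t9.2 s-3 lat-0.1 ax0.0 z-0.3 tq[ 0.01  0.02 -0.  ] o0.00 oz0.00 [540.1 178.5 174. ]
t9.6 s2 lat-0.0 ax-0.0 z-0.5 tq[-0.01  0.01  0.01] o0.00 oz0.00 [539.1 173.6 174. ]
t9.9 s7 lat-0.1 ax-0.2 z0.1 tq[-0.    0.    0.02] o0.00 oz0.00 [538.1 168.8 174. ]
t10.2 s12 lat-0.1 ax-0.1 z-0.5 tq[ 0.   -0.    0.01] o0.00 oz0.00 [537.3 163.8 174. ]
t10.6 s17 lat0.0 ax-0.6 z-0.1 tq[-0.03 -0.02 -0.03] o0.00 oz0.00 [536.5 158.9 174. ]
t10.9 s22 lat0.1 ax0.1 z0.1 tq[ 0.   -0.01  0.02] o0.00 oz0.00 [535.8 153.9 174. ]
t11.3 s27 lat0.3 ax-0.2 z0.0 tq[ 0.03 -0.   -0.01] o0.00 oz0.00 [535.1 149.  174. ]
t11.6 s30 lat-0.1 ax-0.1 z0.0 tq[-0.03  0.02  0.  ] o0.00 oz0.00 [534.6 146.3 174. ]
```

View pics/w4.png

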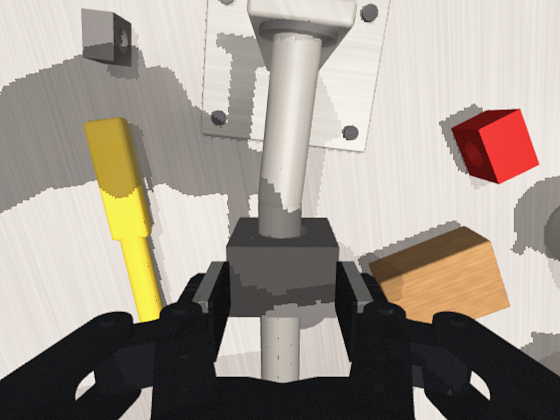

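The collar is round the bend without contact, and the bar is centred on both sides of it. I'll go on past the end at s≈0.151, to 0.185.

```bash
python3 slide.py .03 .185 0 0 && python3 -c "
from h import *
snap('wrist','w5');snap('side','s5')"
```

```text
t12.0 s35 lat-0.2 ax0.1 z-0.8 tq[ 0.02 -0.03  0.02] o0.00 oz0.00 [533.8 141.3 174. ]
t12.3 s40 lat0.0 ax-0.0 z-0.2 tq[-0. -0.  0.] o0.00 oz0.00 [533.1 136.3 174. ]
t12.7 s45 lat0.5 ax0.2 z-0.1 tq[ 0.01 -0.02 -0.  ] o0.00 oz0.00 [532.4 131.4 174. ]
t13.0 s50 lat0.3 ax0.3 z0.1 tq[ 0.05 -0.   -0.03] o0.00 oz0.00 [531.6 126.4 174. ]
t13.4 s55 lat-0.1 ax0.2 z0.0 tq[0.03 0.01 0.  ] o0.00 oz0.00 [530.9 121.5 174. ]
t13.7 s60 lat-0.4 ax-0.1 z-0.2 tq[-0.01 -0.02 -0.04] o0.00 oz0.00 [530.1 116.6 174. ]
t14.1 s65 lat0.1 ax0.1 z-0.0 tq[-0.   -0.01  0.  ] o0.00 oz0.00 [529.4 111.6 174. ]
t14.4 s70 lat0.2 ax-0.2 z-0.4 tq[ 0.02  0.01 -0.02] o0.00 oz0.00 [528.6 106.6 174. ]
t14.8 s75 lat0.1 ax-0.2 z0.1 tq[0.01 0.01 0.  ] o0.00 oz0.00 [527.9 101.7 174. ]
t15.1 s80 lat0.2 ax-0.0 z-0.3 tq[0.01 0.01 0.01] o0.00 oz0.00 [527.1  96.8 174. ]
t15.5 s85 lat0.1 ax-0.5 z-0.2 tq[-0.03  0.01  0.01] o0.00 oz0.00 [526.4  91.9 174. ]
t15.8 s90 lat-0.0 ax0.2 z-0.1 tq[ 0.02 -0.01 -0.01] o0.00 oz0.00 [525.6  86.9 174. ]
t16.2 s95 lat-0.1 ax0.2 z0.1 tq[ 0.03 -0.    0.02] o0.00 oz0.00 [524.9  82.  174. ]
t16.5 s100 lat0.
[... 826 characters left out ...]
7.4  32.5 174. ]
t20.0 s150 lat0.0 ax0.2 z0.6 tq[-0.01 -0.   -0.01] o0.00 oz0.00 [516.6  27.6 174. ]
t20.4 s155 lat-0.1 ax0.2 z-0.2 tq[ 0.02  0.01 -0.01] o0.00 oz0.00 [515.9  22.6 174. ]
t20.7 s160 lat-0.2 ax-0.5 z-0.2 tq[-0.02 -0.01  0.01] o0.00 oz0.00 [515.2  17.7 174. ]
t21.1 s165 lat-0.1 ax0.0 z-0.1 tq[ 0.03 -0.02 -0.01] o0.00 oz0.00 [514.4  12.8 174. ]
t21.4 s170 lat-0.1 ax-0.0 z0.0 tq[ 0.01  0.   -0.02] o0.00 oz0.00 [513.7   7.8 174. ]
t21.8 s175 lat0.1 ax0.2 z-0.0 tq[-0.01 -0.02 -0.01] o0.00 oz0.00 [512.9   2.9 174. ]
t22.1 s180 lat0.1 ax0.5 z0.1 tq[-0.01 -0.03 -0.02] o0.00 oz0.00 [512.2  -2.1 174. ]
t22.5 s185 lat-0.1 ax0.0 z-0.2 tq[ 0.01 -0.03 -0.02] o0.00 oz0.00 [511.4  -7.  174. ]
```

View pics/w5.png

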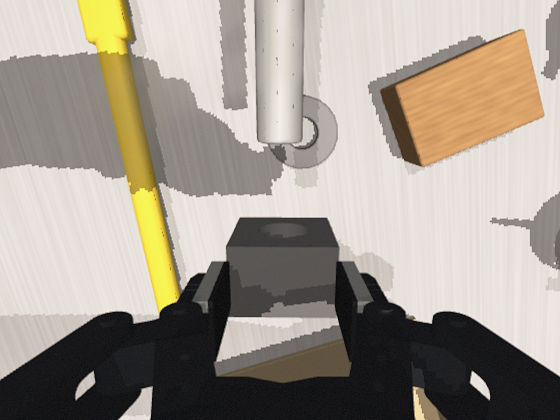

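View pics/s5.png

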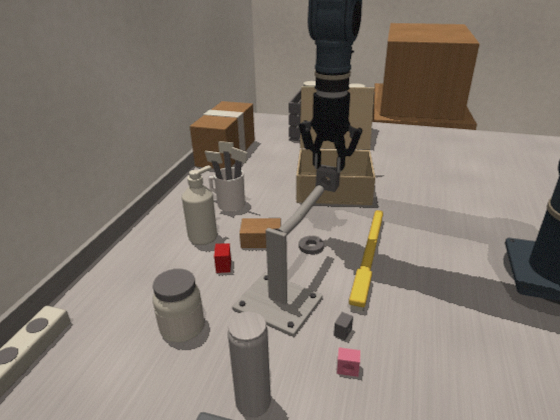

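The collar is clear of the end in both views: its hole is visible and the bar tip is at (280,140). Next I'll move over the bin and verify its pose.

```bash
python3 - <<'E'
from h import *
p=np.array(bot.get_tool_pos())
bot.move_l([p[0],p[1],.215],rate=.12)
d=np.array([.187,-.982])
bot.move_l([.533,-.10,.215],rate=.15)
bot.move_l([.533,-.238,.215],rate=.15,frame=Rd(d)); bot.pause(.2)
snap('wrist','w6'); snap('scene','c6'); print(st(),bot.get_opening())
E
python3 - <<'E'
from h import *
for t in ['w6','scene0','side0']:
    P,p=cloud(t)
    m=(P[...,2]>.079)&(P[...,2]<.092)&(P[...,0]>.38)&(P[...,0]<.7)&(P[...,1]>-.42)&(P[...,1]<-.1)
    q=P[m]; print(t,len(q),cv2.minAreaRect((q[:,:2]*1000).astype(np.float32)))
E
```

```text
(25.225, array([ 0.5331, -0.2375,  0.2151]), array([-0.24, -0.28, -0.6 ]), array([0.001, 0.015, 0.037])) 0.5103572464144094
w6 6524 ((536.383056640625, -257.66302490234375), (210.19424438476562, 183.27110290527344), 10.654437065124512)
scene0 529 ((536.322021484375, -255.8086395263672), (216.8842315673828, 185.60906982421875), 9.58316707611084)
side0 655 ((537.8696899414062, -258.6031494140625), (210.34054565429688, 195.96458435058594), 11.093877792358398)
```

View pics/w6.png

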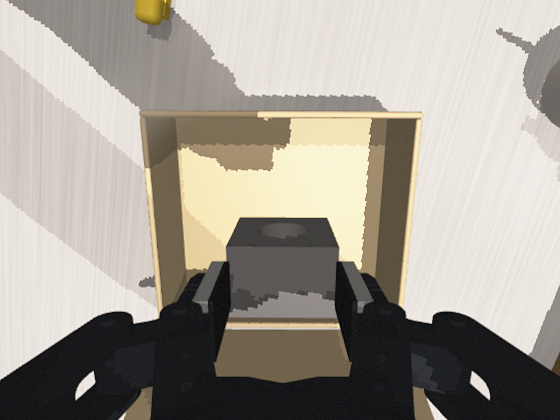

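View pics/c6.png

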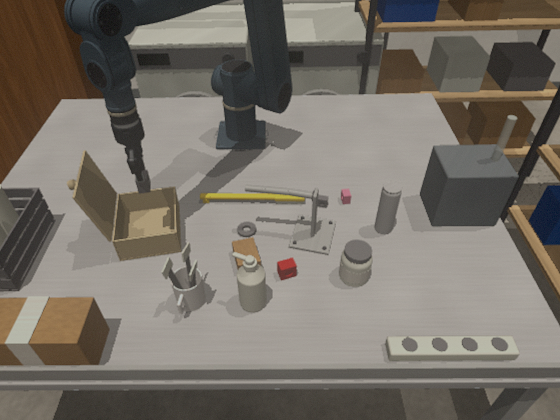

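The bin pose is confirmed and the collar is over the opening, with the rim at columns 142–422. I'll lower it, feeling for the floor at the end.

Run:
```python
from h import *
def fz():
    return np.mean([bot.get_wrist_force()[2] for _ in range(4) if bot.pause(.01) is None])
xy=[.533,-.238]
bot.move_l([*xy,.06],rate=.1); bot.move_l([*xy,.047],rate=.04); b=fz(); print(b)
z=.047
while z>.036:
    z-=.0008; bot.move_l([*xy,z],rate=.02); f=fz(); print(round(z,4),round(f,2),np.round(bot.get_tool_pos()[2],4))
    if f-b>2.5: break
print(st()); snap('wrist','w7')
```

```text
nan
0.0462 nan 0.0464
0.0454 nan 0.0454
0.0446 nan 0.0445
0.0438 nan 0.0437
0.043 nan 0.0429
0.0422 nan 0.0422
0.0414 nan 0.0421
0.0406 nan 0.0419
0.0398 nan 0.0418
0.039 nan 0.0418
0.0382 nan 0.0417
0.0374 nan 0.0417
0.0366 nan 0.0416
0.0358 nan 0.0416
(31.4, array([ 0.5335, -0.2383,  0.0416]), array([-7.35,  4.4 , 22.59]), array([ 1.027,  2.154, -0.035]))
  return _methods._mean(a, axis=axis, dtype=dtype,
  ret = ret.dtype.type(ret / rcount)
```

View pics/w7.png

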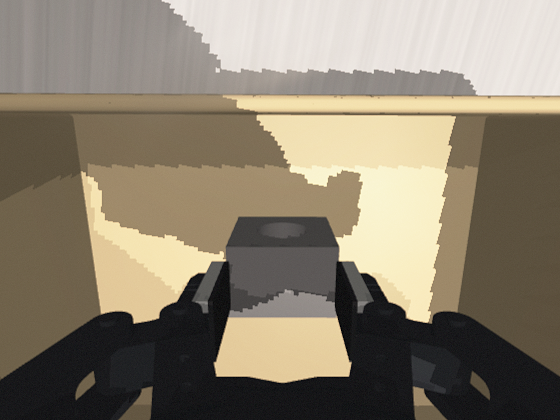

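A bug in my averaging gave NaN, so the stop check never fired and the collar was pressed onto the floor at about 23 N, which is under the limits. Contact was at z≈0.042. I'll ease back to that height and then release.

Run:
```python
from h import *
xy=[.533,-.238]
for z in (.039,.0418):
    bot.move_l([*xy,z],rate=.02); bot.pause(.15); print(st())
bot.gripper_to(.75); bot.pause(.2); print(st(),bot.get_opening())
bot.move_l([*xy,.12],rate=.06); 
bot.move_l([*xy,.25],rate=.15); bot.pause(.2); print(st())
snap('wrist','w8')
```

```text
(31.9083, array([ 0.5338, -0.2384,  0.0418]), array([-2.58,  1.97, 10.62]), array([ 0.396,  0.933, -0.086]))
(32.35, array([ 0.5335, -0.2382,  0.042 ]), array([-0.22,  0.85,  3.21]), array([-0.006, -0.099, -0.007]))
(32.8833, array([ 0.5328, -0.2379,  0.0416]), array([ 0.89, -0.15, -0.72]), array([ 0.018, -0.04 , -0.01 ])) 0.752252843389252
(35.55, array([ 0.5325, -0.2377,  0.2487]), array([ 0.32, -0.14,  0.78]), array([ 0.029,  0.03 , -0.031]))
```

View pics/w8.png

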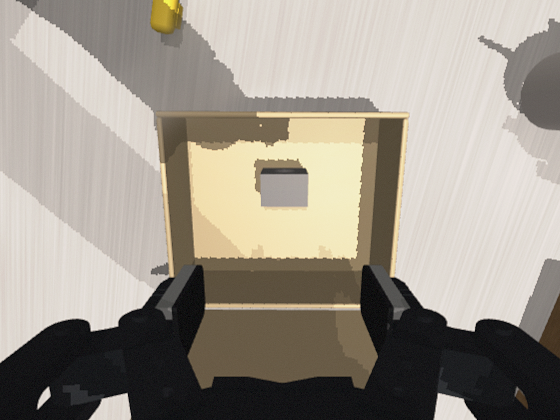

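The collar lies on the bin floor at (284,188). Before handing in, I'll check its height and confirm nothing else moved.

Run:
```python
from h import *
P,p=cloud('w8'); q=P[172:204,265:304]; print('top z',np.nanmedian(q[...,2]),np.nanmedian(q.reshape(-1,3),0), np.nanstd(q[...,2]))
snap('scene','c9'); snap('side','s9')
for a,b in (('scene0','c9'),('side0','s9')):
    A=cloud(a)[0];B=cloud(b)[0]
    m=(np.linalg.norm(A-B,axis=-1)>.02).astype(np.uint8); m=cv2.morphologyEx(m,cv2.MORPH_OPEN,np.ones((3,3)))
    n,l,s,c=cv2.connectedComponentsWithStats(m)
    print(b,[tuple(x) for x in s[1:] if x[4]>25])
```

```text
top z 0.05046875628590847 [ 0.53438537 -0.23625299  0.05046876] 0.0016331446070118993
c9 [(np.int32(60), np.int32(0), np.int32(154), np.int32(173), np.int32(7024)), (np.int32(243), np.int32(0), np.int32(50), np.int32(113), np.int32(4602)), (np.int32(360), np.int32(0), np.int32(56), np.int32(106), np.int32(2863)), (np.int32(211), np.int32(68), np.int32(30), np.int32(39), np.int32(694)), (np.int32(297), np.int32(182), np.int32(13), np.int32(9), np.int32(91)), (np.int32(295), np.int32(196), np.int32(13), np.int32(10), np.int32(104)), (np.int32(149), np.int32(214), np.int32(12), np.int32(18), np.int32(191))]
s9 [(np.int32(312), np.int32(0), np.int32(56), np.int32(104), np.int32(3046)), (np.int32(509), np.int32(0), np.int32(51), np.int32(380), np.int32(12542)), (np.int32(271), np.int32(212), np.int32(22), np.int32(16), np.int32(227)), (np.int32(286), np.int32(217), np.int32(15), np.int32(29), np.int32(310))]
```

View pics/s9.png

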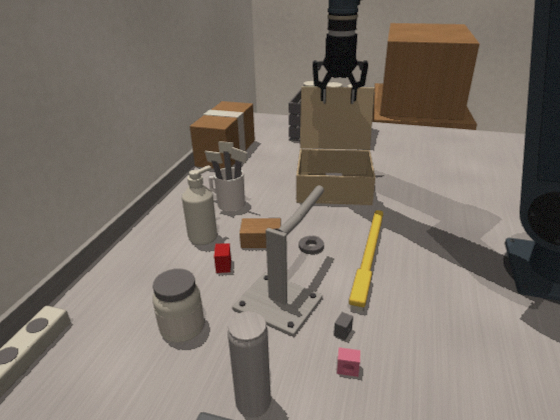

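The only changes are the arm and the collar: it is gone from the bar and now in the bin. Its top is at 0.0505 m, which is the 5 mm floor plus 46 mm. Handing in.

```bash
python3 -c "
from rig import bot
print(bot.hand_in(), bot.get_time_s())"
```

```text
the job is handed in; nothing more can be done
the job is handed in; nothing more can be done
```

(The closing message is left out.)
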